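# Click the bench magnifier onto its stand

### The arm

A 6-joint arm with a two-finger parallel gripper is mounted at the origin on the work surface. World frame = base frame: x ahead of the robot, y to its left, z up, the work surface at z = 0. Lengths are in m, angles in rad, forces in N, time in s.
With the tool pointing down it reaches from about 0.275 to 1 m from the base axis. Payload 8.4 kg.
Tool frame: the origin (TCP) lies on the centre line of the jaws, within the pads' length; the fingertips stand 17 mm ahead of it and the grasp point (between the pads) lies 2 mm behind it (bot.tcp_to_tips is the z of the fingertips in the tool frame, in m); z points along the fingers, y is the line along which they close (so a half turn about z gives the same grasp; the last joint's range is limited). The gripper opens to 85 mm and grips with 20 to 120 N. Pads are 22 mm wide; open, the fingers measure 114 mm over their backs; the gripper's body (76 mm by 85 mm) begins 54 mm behind the grasp point. The pads swing forward as they close: fully open they stand 13 mm farther back than shut.
Start: joints at [-1.218, 0.353, 1.633, -0, 1.155, -0.002], TCP at [0.217, -0.586, 0.248] pointing down, gripper open.
Joint ranges: [-2.63, 2.63], [-0.92, 2.1], [0.06, 2.66], [-1.3, 4.44], [0, 2.69], [-3.02, 3.02]. Speed limits (rad/s): [2.22, 2.22, 2.79, 3.14, 3.14, 3.14].

### API

Orientations are given as a unit quaternion [x, y, z, w].
In Python, from workcell import bot, hand, kinematics, get_obs, vision, hand_in gives the robot as it stands. The module is installed in compiled form; this text tells all that it offers. Calls block until the motion is done:
- bot.reach(position, orientation): joint-space move of the TCP to a pose.
- bot.servo_line(position, ori=None, velocity=0.15): straight line of the TCP; ori=None keeps the orientation; velocity is the mean speed in m/s.
- bot.goto_joints(angles): joint-space move.
- hand.move_gripper(opening, strength=None): finger opening in m; strength is the grip in N (None keeps the last); returns when the fingers have stopped.
- bot.dwell(seconds).
- kinematics.solve_ik(position, orientation): joint angles nearest the present ones, or None.
- get_obs(): the state.
- vision.read_camera(name): name is "side" or "top"; returns a dict with "frame" (480x640x3 uint8, red, green, blue), "intrinsics" (3x3 intrinsics, pixels), "dist" ([k1, k2, p1, p2, k3] as OpenCV has them; the pictures are not rectified), "view" (4x4, takes a point from world to camera coordinates). Camera axes: x right, y down, z forward; pixel columns grow to the right and rows downward; lengths in m; the calibration is good to about 2 mm. A picture is of the moment at which its call begins. There is no depth.
A pose or a line that the arm cannot do raises bot.IKError and nothing moves.
- hand_in(): hands the job in; it is judged then, once.
The state is a dict: "time_s": time; "joint_pos": joint angles; "joint_vel": joint speeds; "joint_efforts": joint torques, N m; "position": TCP position; "orientation": TCP orientation; "wrist_force": force on the tool from outside, world axes, zero at the start; "ft_torque": the same for the moment, N m; "gripper_width": finger opening in m; "grip_force": force on a finger pad.
Only numpy, scipy, OpenCV 4.12 (cv2) and the standard library are available. Lean on these libraries where they do the work, as an engineer would, in place of code of your own. Each camera call takes 0.05 s, during which the arm holds its last target. There are 200 camera calls.

### The job

Take the magnifier off its parking post and slide its sleeve down over the steel stub of the green inspection stand until it sits fully home on the shoulder, then turn it until the stub's spring button snaps out through the hole in the sleeve, and let go. The button points somewhere within a quarter turn anticlockwise (seen from above) of the red mark, so feel for it gently: never push or twist the magnifier against the stand with more than about 25 N, and leave the gear, bush, spacer and jar where they are.

Things in the scene. Friction and masses are not known exactly. Their poses are not given: they have to be found in the camera images.
- magnifier: Loose bench magnifier, 0.19 to 0.30 kg, standing upright over the parking post, sleeve below, lens at the side, grip head on top. Origin: centre of the sleeve's open lower end; z up along the sleeve, hole towards +x, lens towards -x. Aluminium sleeve: bore 26 mm, wall 3 mm, open from below, 72 mm deep. Its black mouth flares over the lowest 12 mm: 39 mm wide inside at the rim, 48 mm outside.
- grip_head (a point): Point to grip: on the sleeve's axis in the black square head on top of the magnifier, 98 mm above its origin. The head is 36 x 36 mm, from 72 to 118 mm above the origin, faces square to the magnifier's x and y; either pair of faces can be gripped from above.
- hole (a point): Centre of the button hole through the sleeve wall on the magnifier's +x side, 28 mm above its origin: 9 mm wide and 11 mm high.
- lens (a point): Centre of the magnifier's round lens, 79 mm across, 7 mm thick, 88 mm from the sleeve's axis towards the magnifier's -x and 62 mm above its origin.
- park: Fixed wooden parking block 90 x 90 x 20 mm with a grey post 18 mm in diameter, whose top is 60 mm above the bench. Origin: centre of the underside. The magnifier's sleeve stands over the post on the block's top, free to lift off.
- stand: Fixed green inspection stand, foot 110 mm in diameter. Origin: centre of the underside, z up; its +x is shown by the red mark on the foot. Its rigid shoulder, 50 mm in diameter, is 30 mm above the bench; from there the vertical steel stub rises.
- stand_seat (a point): Centre of the stand's shoulder, on the stub's axis, 30 mm above the bench; axes as the stand's. The magnifier's origin comes here when it is fully home; hole and button are then level, with about 1.5 mm of play up and down.
- stub_tip (a point): Top of the steel stub, on its axis, 90 mm above the bench and 60 mm above the shoulder. Stub 24 mm in diameter, chamfered at the top. It is clamped so that its button points 0.1 to 1.4 rad anticlockwise (from above) from the stand's +x; the exact angle is not measured: turn the seated sleeve until the button snaps out and locks it against turning either way.
- button (a joint): Travel of the round-nosed brass spring button in the stub's side, 28 mm above the shoulder, 8 mm in diameter. 0: out, 6 mm proud of the stub; 0.003 to 0.005 m while it rides in the sleeve's bore; below 0.0015 again once through the hole. Spring 0.9 N when out, 3.2 N at 0.005. Pushing the flare over it takes 2 to 6 N.
- gear: Loose dark steel gear, 49 mm across, 18 mm high, lying on the bench; leave it. Origin: centre of the underside.
- bush: Loose brass bush, 32 mm in diameter, 25 mm high; leave it. Origin: centre of the underside.
- spacer: Loose steel stepped spacer, 36 mm in diameter, 20 mm high; leave it. Origin: centre of the underside.
- jar: Loose amber jar with a blue cap, 56 mm in diameter, 75 mm high; leave it. Origin: centre of the underside.

How it is judged:
By the outcome, as a careful person would: the job done as asked, in the order asked, and still so for the second after the job is handed in, with the robot touching nothing.
It also fails if it takes over 64 s, if anything falls off the work surface, if the arm or the gripper's body presses on something with over 40 N, if the wrist force passes 120 N, or if a joint passes its speed limit or range.

## Working session

There is one attempt and no reset: what is moved stays moved. The work goes in short steps, each a Python script; the robot and the scene stay as the last script left them, time stands still between calls to the robot, and variables do not carry over. Pictures are saved under pics/ and viewed, at most 10 in all, crops included, and the job is handed in when it is done.

```bash
mkdir -p pics
python3 - <<'E'
from workcell import bot, hand, get_obs, vision
import cv2,numpy as np
np.set_printoptions(precision=4,suppress=True)
for n in("top","side"):
    d=vision.read_camera(n); cv2.imwrite(f"pics/{n}0.png",d["frame"][:,:,::-1]); print(n,d["intrinsics"],d["dist"],d["view"])
    np.savez(f"{n}.npz",K=d["intrinsics"],D=d["dist"],V=d["view"])
o=get_obs();print(o)
E
```

```text
top [[478.775    0.     322.3084]
 [  0.     478.775  236.5166]
 [  0.       0.       1.    ]] [-0.0761  0.      0.      0.      0.    ] [[ 0.0002 -1.      0.0025 -0.0233]
 [-0.996  -0.0004 -0.0895  0.6142]
 [ 0.0895 -0.0025 -0.996   0.8007]
 [ 0.      0.      0.      1.    ]]
side [[486.1104   0.     310.9542]
 [  0.     486.1104 239.4565]
 [  0.       0.       1.    ]] [0.0392 0.     0.     0.     0.    ] [[-0.9571 -0.289   0.0195  0.58  ]
 [-0.2102  0.6468 -0.7331  0.1911]
 [ 0.1992 -0.7058 -0.6798  0.7229]
 [ 0.      0.      0.      1.    ]]
{'time_s': 0.1, 'joint_pos': array([-1.2184,  0.3536,  1.634 , -0.    ,  1.1552, -0.0024]), 'joint_vel': array([ 0.0007, -0.0017, -0.0021, -0.0015,  0.0016, -0.0001]), 'joint_efforts': array([  0.0007, -60.6356, -34.2819,  -0.0001,   0.0038,  -0.    ]), 'position': array([ 0.217 , -0.5857,  0.2476]), 'orientation': array([ 0.9843,  0.1765, -0.0001, -0.0006]), 'wrist_force': array([-0.6177,  0.3824, -0.004 ]), 'ft_torque': array([-0.0404,  0.0137,  0.0242]), 'grip_force': 0.0, 'gripper_width': 0.08533792741618375}
```

View pics/top0.png

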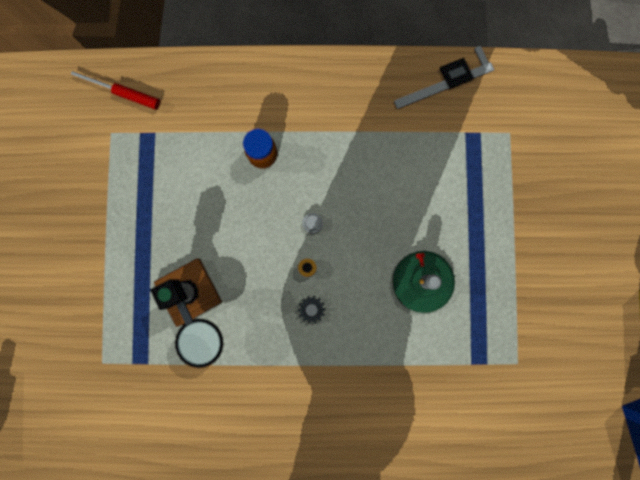

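View pics/side0.png

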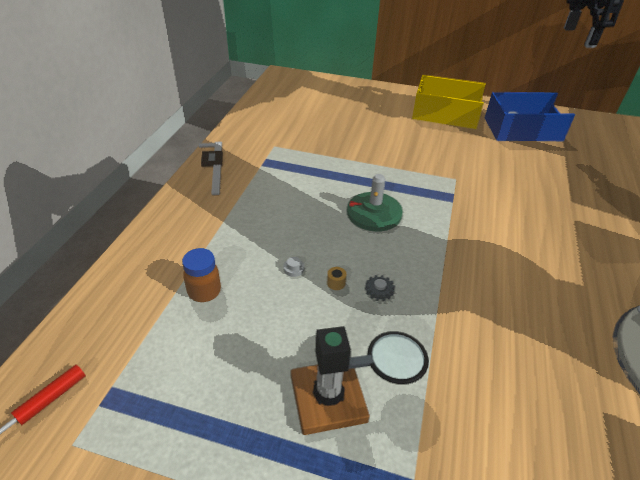

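Top view: magnifier head at about (170,293), lens (199,343), stand foot (423,281) with the red mark at (421,258) and stub tip at (433,283). Side view: head top (333,339), mouth (329,391), stub tip (378,178). Next I enlarge the magnifier and stand in both views.

Run:
```python
import cv2,numpy as np
t=cv2.imread("pics/top0.png");s=cv2.imread("pics/side0.png")
def c(im,x,y,w,h,k): return cv2.resize(im[y:y+h,x:x+w],None,fx=k,fy=k,interpolation=cv2.INTER_CUBIC)
# four tiles 400x300, scale 4 (100x75)
a=c(t,140,250,100,75,4);b=c(t,380,245,100,75,4);d=c(s,285,320,100,75,4);e=c(s,330,165,100,75,4)
cv2.imwrite("pics/crop0.png",np.vstack([np.hstack([a,b]),np.hstack([d,e])]))
```

```text
(no output)
```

View pics/crop0.png

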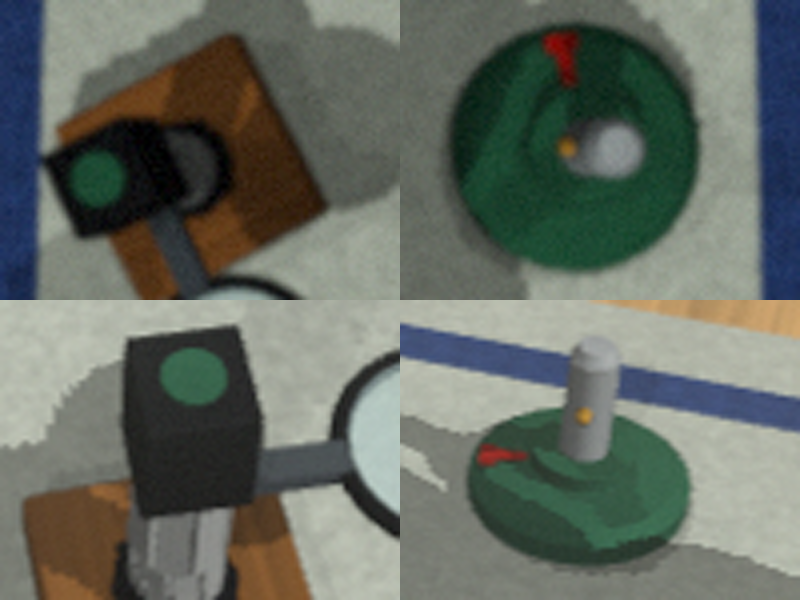

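Crop readings (in source pixels): head's green disc top (164.0,294.8), side (333.4,339.1). Stub tip top (434.4,282.3), side (378.9,176.1). Button top (421.9,281.9), side (376.1,193.6). Red mark top, outer end (420.6,254.4). Now I triangulate these.

```bash
cat > cam.py <<'E'
import cv2,numpy as np
np.set_printoptions(precision=4,suppress=True)
C={n:np.load(f"{n}.npz") for n in("top","side")}
def ray(n,p):
    c=C[n]; u=cv2.undistortPoints(np.array([[p]],float),c["K"],c["D"])[0,0]
    R,t=c["V"][:3,:3],c["V"][:3,3]; return -R.T@t, R.T@np.r_[u,1]
def plane(n,p,z):
    o,d=ray(n,p); return o+d*(z-o[2])/d[2]
def tri(a,b):
    (o,d),(p,e)=ray("top",a),ray("side",b)
    k=np.linalg.lstsq(np.c_[d,-e],p-o,rcond=None)[0]; A,B=o+k[0]*d,p+k[1]*e
    return (A+B)/2,np.linalg.norm(A-B)
def proj(n,P):
    c=C[n];R=c["V"][:3,:3];return cv2.projectPoints(np.array(P,float).reshape(-1,1,3),cv2.Rodrigues(R)[0],c["V"][:3,3],c["K"],c["D"])[0][:,0]
E
python3 - <<'E'
from cam import *
for nm,a,b,z in [("head",(164,294.8),(333.4,339.1),.138),("lens",(199,343),(398,357),.082),("tip",(434.4,282.3),(378.9,176.1),.09),("button",(421.9,281.9),(376.1,193.6),.058),("redout",(420.6,254.4),(349.4,203.9),.012),("redin",(421.9,265.4),(361.6,204.1),.015)]:
    print(nm,*tri(a,b),plane("top",a,z)[:2],plane("side",b,z)[:2])
for z in(.008,.014): print(plane("top",(423.4,281.8),z))
for p in [(439,158),(456,204),(383,228),(455,180)]: pass
E
```

```text
head [0.5166 0.2135 0.1389] 0.00035085165401606646 [0.5167 0.2139] [0.5165 0.2129]
lens [0.4378 0.1741 0.0811] 0.0011106991025858545 [0.4385 0.174 ] [0.4373 0.1747]
tip [ 0.5357 -0.2014  0.0909] 0.0005180885134670806 [ 0.5354 -0.2016] [ 0.5361 -0.2026]
button [ 0.5355 -0.188   0.0598] 0.0008787858780887995 [ 0.536  -0.1883] [ 0.5354 -0.1904]
redout [ 0.5847 -0.1953  0.0169] 0.0017321253213101121 [ 0.5841 -0.1965] [ 0.5866 -0.2013]
redin [ 0.563  -0.1968  0.021 ] 0.0029112071209539824 [ 0.5646 -0.1978] [ 0.5626 -0.2045]
[ 0.5359 -0.2015  0.008 ]
[ 0.5359 -0.2002  0.014 ]
```

Everything agrees with the given sizes: head height 0.139, lens offset 88 mm, tip height 0.091. The magnifier's yaw is about 0.466 and the red mark's about 0.11. The button bearing is about 1.5 in world axes, near the end of its range. Next is the grasp.

```bash
cat > h.py <<'E'
from workcell import bot, hand, kinematics, get_obs, vision, hand_in
import numpy as np
from scipy.spatial.transform import Rotation as R
np.set_printoptions(precision=4,suppress=True)
S=1   # tool y = S * magnifier x
def q(yaw):
    c,s=S*np.cos(yaw),S*np.sin(yaw)
    return R.from_matrix(np.array([[-s,c,0],[c,s,0],[0,0,-1.]])).as_quat()
def st(m=""):
    o=get_obs(); print(m,round(o["time_s"],2),o["position"],"F",o["wrist_force"],"T",o["ft_torque"],"w",round(o["gripper_width"],4),"g",round(o["grip_force"],1)); return o
E
python3 - <<'E'
import h; from h import *
for s in(1,-1):
    h.S=s
    for p,y in [((.5166,.2135),.466),((.5357,-.2015),.2),((.5357,-.2015),.85),((.5357,-.2015),1.7)]:
        print(s,y,kinematics.solve_ik(np.r_[p,.2],q(y)))
E
```

```text
1 0.466 [ 0.3892  0.3037  1.8227 -0.      1.0152 -0.0768]
1 0.2 [-0.3624  0.3234  1.7942 -0.      1.0241 -0.5624]
1 0.85 [-0.3624  0.3234  1.7942 -0.      1.0241 -1.2124]
1 1.7 [-0.3624  0.3234  1.7942 -0.      1.0241 -2.0624]
-1 0.466 None
-1 0.2 [-0.3624  0.3234  1.7942 -0.      1.0241  2.5792]
-1 0.85 [-0.3624  0.3234  1.7942 -0.      1.0241  1.9292]
-1 1.7 [-0.3624  0.3234  1.7942 -0.      1.0241  1.0792]
```

Run:
```python
from h import *
import cv2
p=(.5166,.2133); y=.466
bot.reach([*p,.24],q(y)); st("above")
bot.servo_line([*p,.118],velocity=.12); st("down")
hand.move_gripper(.03,60); o=st("grip")
bot.servo_line([*o["position"][:2],.26],velocity=.12); bot.dwell(.3); st("up")
f=[vision.read_camera(n)["frame"] for n in("top","side")]
cv2.imwrite("pics/top1.png",f[0][:,:,::-1]);cv2.imwrite("pics/side1.png",f[1][:,:,::-1])
a=f[0][200:425,90:390,::-1];b=f[1][150:450,250:490,::-1]
cv2.imwrite("pics/c1.png",np.hstack([cv2.resize(a,(400,300)),cv2.resize(b,(400,500))[:300]]) if 0 else np.hstack([cv2.resize(f[0][150:450,80:380,::-1],(400,400)),cv2.resize(f[1][180:480,220:520,::-1],(400,400))]))
```

```text
above 3.09 [0.5169 0.2127 0.24  ] F [ 0.9201 -0.2184 -0.4161] T [ 0.0392  0.0235 -0.0053] w 0.0858 g 0.0
down 4.26 [0.5171 0.2135 0.1187] F [-0.603  -0.0118  0.271 ] T [-0.0111 -0.0184 -0.029 ] w 0.0853 g 0.0
grip 4.77 [0.5168 0.2134 0.1184] F [-0.167   0.1418  3.4851] T [-0.0324  0.1384  0.0101] w 0.0354 g 60.6
up 6.4 [0.5167 0.2134 0.2597] F [-0.3743  0.0573 -2.5369] T [ 0.0115  0.0272 -0.0076] w 0.0352 g 60.0
```

View pics/c1.png

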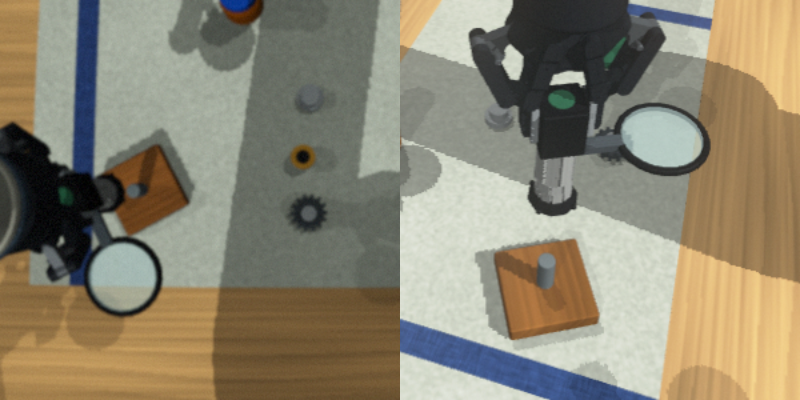

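The magnifier hangs upright in the grip. In the top view the lens is at about (172,358); in the side view the lens is at (418,283) and the mouth at (334,330). I'll check this against the tool pose, then carry it above the stub.

Run:
```python
from h import *; from cam import proj,tri
import cv2
print("lens",tri((172.2,357.7),(418,283)), "expected",np.array([.5167-.088*np.cos(.466),.2134-.088*np.sin(.466),.2237]))
c=np.array([.5357,-.2015]); y=.85
bot.servo_line([*c,.26],q(y),velocity=.15)
bot.servo_line([*c,.212],velocity=.1); bot.dwell(.3); o=st("over")
f={n:vision.read_camera(n)["frame"] for n in("top","side")}
z=o["position"][2]-.098; print("origin z",z)
print(proj("side",[[*o["position"][:2],z],[*c,.09]]),proj("top",[[*o["position"][:2],z],[*c,.09]]))
cv2.imwrite("pics/c2.png",np.hstack([cv2.resize(f["top"][200:350,370:520,::-1],(400,400),interpolation=2),cv2.resize(f["side"][90:240,300:450,::-1],(400,400),interpolation=2)]))
```

```text
lens (array([0.4365, 0.1733, 0.2232]), np.float64(0.0024074753856673857)) expected [0.4381 0.1739 0.2237]
over 10.35 [ 0.536  -0.2016  0.2126] F [ 0.2695  0.3272 -2.0553] T [0.0131 0.0033 0.0677] w 0.0353 g 60.1
origin z 0.11455505063224675
[[380.4096 165.4159]
 [378.9941 176.4762]] [[438.1073 282.0368]
 [434.3039 282.1355]]
```

View pics/c2.png

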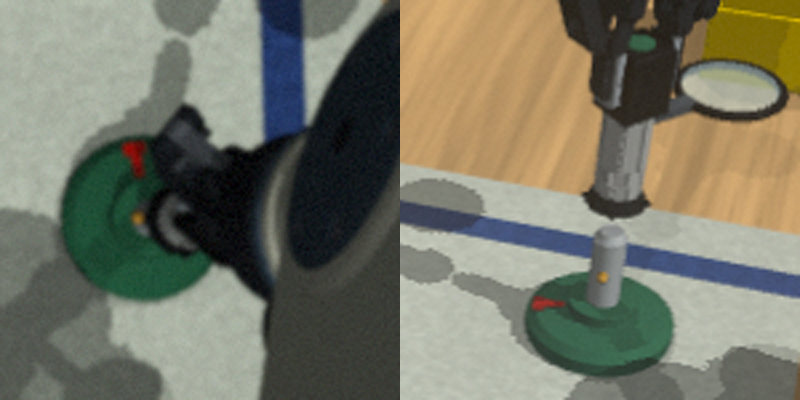

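The mouth's rim centre, side (381,166), matches the prediction (380.4,165.4) and lines up over the stub tip at (378.4,177). I'll descend guarded, in small steps.

Run:
```python
from h import *
import json
c=np.array([.5357,-.2015]); y=.85
bot.dwell(.3); b=np.mean([ (bot.dwell(.03),get_obs()["wrist_force"])[1] for _ in range(8)],axis=0)
bt=get_obs()["ft_torque"]; print("base",b,bt); json.dump([list(b),list(bt)],open("base.json","w"))
z=.206
while z>.1285:
    bot.servo_line([*c,z],velocity=.04)
    o=get_obs(); f=o["wrist_force"]-b
    if abs(f[:2]).max()>2 or f[2]>3 or z<.15: print(round(o["time_s"],2),round(z,4),o["position"],f,o["ft_torque"]-bt)
    if f[2]>12 or np.hypot(*f[:2])>15: print("STOP"); break
    c=c+np.clip(f[:2]*1.5e-4,-.0006,.0006)*(np.hypot(*f[:2])>2)
    z-=.004 if z>.195 else .002
print(c)
```

```text
base [ 0.2413 -0.2068 -2.4664] [ 0.0061 -0.044   0.0131]
17.57 0.15 [ 0.5356 -0.2013  0.1498] [-0.0953  1.3538 -0.16  ] [0.2966 0.032  0.006 ]
17.82 0.148 [ 0.5357 -0.2014  0.1479] [0.0245 2.7574 0.9398] [ 0.4638 -0.0978 -0.0234]
18.07 0.146 [ 0.5358 -0.2011  0.1458] [ 0.7784  1.0791 -1.0687] [ 0.3413 -0.2455 -0.0397]
18.32 0.144 [ 0.5357 -0.2011  0.1437] [ 1.8876  2.1072 -1.7523] [ 0.2663 -0.3283 -0.003 ]
18.57 0.142 [ 0.536  -0.2009  0.1418] [ 1.5933 -0.6879 -3.3622] [-0.0507 -0.2418  0.015 ]
18.82 0.14 [ 0.536  -0.2009  0.1398] [ 0.7942 -1.5727 -1.5895] [-0.0887 -0.2673  0.0047]
19.07 0.138 [ 0.536  -0.2008  0.1378] [ 1.8149 -0.1034 -1.8919] [-0.1928 -0.2873 -0.0997]
19.32 0.136 [ 0.536  -0.2008  0.1358] [ 0.8932  0.1055 -0.7633] [-0.2247 -0.2652  0.0205]
19.57 0.134 [ 0.536  -0.2008  0.1338] [ 0.9206 -1.625  -2.0598] [-0.3112 -0.3014  0.0068]
19.82 0.132 [ 0.536  -0.2008  0.1318] [ 0.9845 -1.4398 -1.1226] [-0.3698 -0.2895  0.0632]
20.07 0.13 [ 0.536  -0.2008  0.1298] [ 0.9561 -1.8506 -0.5347] [-0.3616 -0.2923  0.0319]
[ 0.5361 -0.201 ]
```

Run:
```python
from h import *
import json
b,bt=map(np.array,json.load(open("base.json")))
c=np.array([.536,-.2008]); z=.1295
while z>.122:
    bot.servo_line([*c,z],velocity=.01); bot.dwell(.03)
    o=get_obs(); f=o["wrist_force"]-b; print(round(o["time_s"],2),round(z,4),o["position"],f,o["ft_torque"]-bt)
    if f[2]>6 or np.hypot(*f[:2])>15: break
    z-=.0005
```

```text
20.35 0.1295 [ 0.536  -0.2008  0.1295] [ 1.0727 -1.5988  1.1539] [-0.3359 -0.1813 -0.0081]
20.63 0.129 [ 0.536  -0.2008  0.1291] [ 0.217  -1.1632  2.7179] [-0.2981 -0.0671  0.0331]
20.92 0.1285 [ 0.5361 -0.2008  0.1286] [-0.1998 -0.9044  3.7605] [-0.2877 -0.0246  0.0134]
21.2 0.128 [ 0.5362 -0.2009  0.1284] [-0.9764 -0.7885  7.2363] [-0.2747  0.1613  0.0261]
```

Seated: fz rises at TCP z≈0.1285, where 0.128 is expected. Now I turn slowly anticlockwise, watching the moment about the stub axis.

Run:
```python
from h import *
import json
b,bt=map(np.array,json.load(open("base.json")))
c=np.array([.536,-.2008]); z=.1282; y=.85
while y<1.62:
    y+=.025
    bot.servo_line([*c,z],q(y),velocity=.01)
    o=get_obs(); f=o["wrist_force"]-b; t=o["ft_torque"]-bt
    print(round(o["time_s"],2),round(y,3),"F",f.round(1),"T",t.round(3))
    if abs(t[2])>.16 or np.linalg.norm(f)>14: print("STOP"); break
```

```text
21.45 0.875 F [-1.2 -0.8  7.2] T [-0.477  0.384  0.06 ]
21.7 0.9 F [-2.8 -2.   7.2] T [-0.519  0.417  0.071]
21.95 0.925 F [-1.7 -1.5  7.8] T [-0.535  0.438  0.05 ]
22.2 0.95 F [-1.2 -2.3  8. ] T [-0.56   0.535  0.023]
22.45 0.975 F [-2.4 -1.7  8. ] T [-0.577  0.477  0.027]
22.7 1.0 F [-1.3 -1.7  7.1] T [-0.636  0.43  -0.003]
22.95 1.025 F [-1.3 -2.2  7. ] T [-0.565  0.367  0.034]
23.2 1.05 F [-1.2 -1.9  8.2] T [-0.576  0.312  0.019]
23.45 1.075 F [-1.8 -1.8  8.8] T [-0.57   0.3    0.054]
23.7 1.1 F [-0.9 -2.6  6.7] T [-0.578  0.324  0.039]
23.95 1.125 F [-2.  -2.2  8.3] T [-0.563  0.362  0.027]
24.2 1.15 F [-1.9 -1.6  8.3] T [-0.646  0.338  0.046]
24.45 1.175 F [-1.3 -2.9  7.3] T [-0.617  0.358  0.005]
24.7 1.2 F [-1. -3.  7.] T [-0.734  0.366  0.029]
24.95 1.225 F [-1.  -2.2  6.9] T [-0.707  0.363  0.026]
25.2 1.25 F [-1.8 -2.2  8. ] T [-0.675  0.372  0.039]
25.45 1.275 F [-1.5 -2.5  7.4] T [-0.784  0.417  0.004]
25.7 1.3 F [-2.4 -1.9  7.9] T [-0.795  0.428  0.007]
25.95 1.325 F [-0.5 -3.   7.5] T [-0.757  0.436  0.096]
26.2 1.35 F [-2.  -1.5  6.5] T [-0.799  0.466  0.044]
26.45 1.375 F [-2.3 -3.1  7.6] T [-0.854  0.386  0.11 ]
26.7 1.4 F [-1.6 -3.8  7.6] T [-0.851  0.409  0.058]
26.95 1.425 F [-1.8 -3.   7.4] T [-0.928  0.418  0.067]
27.2 1.45 F [-1.9 -4.6  7.9] T [-1.019  0.438 -0.031]
27.45 1.475 F [-2.  -4.8  7.1] T [-1.059  0.443  0.011]
27.7 1.5 F [-2.1 -3.8  7.5] T [-1.017  0.388  0.006]
27.95 1.525 F [-1.8 -3.6  7.7] T [-1.037  0.362  0.011]
28.2 1.55 F [-1.3 -5.8  7.8] T [-1.278  0.386  0.006]
28.45 1.575 F [-0.5 -5.2  6.6] T [-1.248  0.132 -0.01 ]
28.7 1.6 F [ 0.8 -5.1  6.4] T [-1.222 -0.109  0.076]
28.95 1.625 F [ 0.6 -4.6  7.9] T [-1.264 -0.184 -0.105]
```

The moments scale with lateral force times roughly 0.2 m, so the contact forces are small. The Fx/Ty change near 1.57–1.6 hints at a snap. I'll relieve the side load, take a picture, and test both ways.

Run:
```python
from h import *
import json,cv2
b,bt=map(np.array,json.load(open("base.json")))
c=np.array([.536,-.2008]); z=.1286; y=1.6
def go(y):
    bot.servo_line([*c,z],q(y),velocity=.01)
    L=[]
    for _ in range(4):
        bot.dwell(.02);o=get_obs();L.append(np.r_[o["wrist_force"]-b,o["ft_torque"]-bt])
    m=np.mean(L,axis=0);print(round(o["time_s"],2),round(y,3),c,m.round(2)); return m
for _ in range(5):
    m=go(y); c=c+np.clip(m[:2]*1e-4,-.0004,.0004)
f=vision.read_camera("side")["frame"]
for y in [1.57,1.54,1.51,1.48,1.45]:
    m=go(y)
    if abs(m[5])>.13: break
cv2.imwrite("pics/c3.png",cv2.resize(f[110:230,310:430,::-1],(600,600),interpolation=2))
print(c)
```

```text
29.27 1.6 [ 0.536  -0.2008] [ 1.36 -5.21  3.66 -1.32 -0.36 -0.07]
29.58 1.6 [ 0.5361 -0.2012] [ 2.17 -3.96  3.19 -0.96 -0.56 -0.01]
29.9 1.6 [ 0.5364 -0.2016] [ 3.08 -1.55  2.6  -0.36 -0.67 -0.03]
30.22 1.6 [ 0.5367 -0.2018] [ 2.69  1.18  3.64  0.14 -0.53 -0.04]
30.53 1.6 [ 0.5369 -0.2016] [ 0.91  1.33  4.02  0.25 -0.25 -0.07]
30.9 1.57 [ 0.537  -0.2015] [ 0.4  -0.    4.13  0.   -0.12 -0.03]
31.22 1.54 [ 0.537  -0.2015] [-0.05  0.18  2.92 -0.1  -0.06 -0.04]
31.53 1.51 [ 0.537  -0.2015] [-0.39 -0.15  2.54 -0.16 -0.01 -0.01]
31.85 1.48 [ 0.537  -0.2015] [-1.28 -1.06  3.67 -0.28  0.33 -0.04]
32.17 1.45 [ 0.537  -0.2015] [-3.56 -1.46  4.43 -0.43  0.73 -0.03]
[ 0.537  -0.2015]
```

View pics/c3.png

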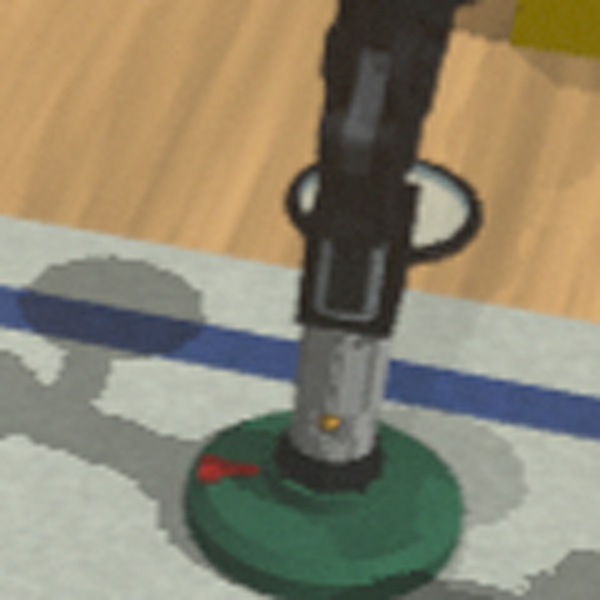

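The brass button shows in the sleeve's hole at crop (330,422), with the mouth on the shoulder. The reaction reverses at 1.45 and 1.6 and is nil around 1.51–1.57, so it is locked both ways. Now I centre it, press lightly to confirm the seat, release and retreat.

Run:
```python
from h import *
import json,cv2
b,bt=map(np.array,json.load(open("base.json")))
c=[.537,-.2015]
for z in(.1286,.1282):
    bot.servo_line([*c,z],q(1.535),velocity=.01); bot.dwell(.1); o=st("c"); print(o["wrist_force"]-b)
bot.servo_line([*c,.1288],velocity=.01)
hand.move_gripper(.085); st("open")
bot.servo_line([*c,.27],velocity=.1)
bot.reach([.45,.05,.35],q(.5)); st("away")
f=[vision.read_camera(n)["frame"][:,:,::-1] for n in("top","side")]
cv2.imwrite("pics/c4.png",np.hstack([cv2.resize(f[0][210:360,370:520],(400,400),interpolation=2),cv2.resize(f[1][130:230,320:420],(400,400),interpolation=2)]))
```

```text
c 32.52 [ 0.5371 -0.2014  0.1285] F [-1.3809  0.2174  0.4107] T [-0.1561  0.2724  0.0309] w 0.0351 g 60.9
[-1.6222  0.4243  2.8771]
c 32.87 [ 0.5372 -0.2015  0.1284] F [-1.863  -0.1329  4.0778] T [0.0311 0.26   0.0218] w 0.0355 g 61.3
[-2.1043  0.0739  6.5442]
open 33.66 [ 0.537  -0.2015  0.1288] F [-0.0429 -0.6717 -0.5363] T [-0.0129 -0.004   0.0185] w 0.0847 g 0.0
away 36.57 [0.4502 0.0497 0.3498] F [-0.298   0.0371 -0.1187] T [ 0.0176  0.0064 -0.0465] w 0.0849 g 0.0
```

View pics/c4.png

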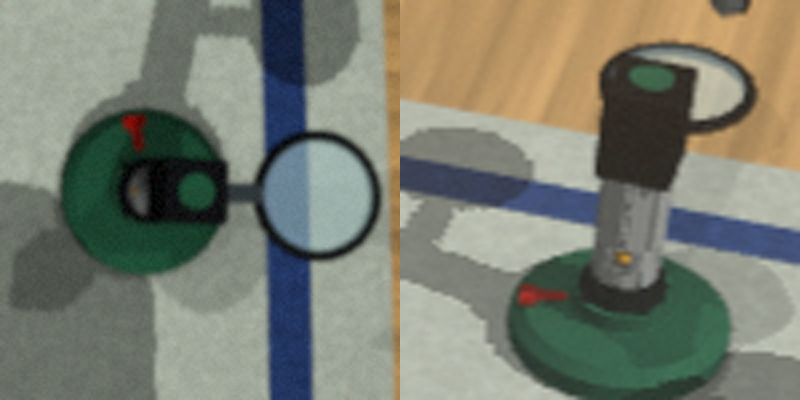

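The magnifier stands upright on the shoulder with the button in the hole (crop (624,259)). The head disc is at top (443.6,282.1) and side (382.6,148.9). I'll check its height (expected 0.148), then hand in.

Run:
```python
from cam import tri
from workcell import hand_in
p,e=tri((443.6,282.1),(382.6,148.9)); print(p,e)
if abs(p[2]-.148)<.004: print(hand_in())
```

```text
[ 0.5361 -0.2011  0.15  ] 0.00010678173509908904
the job is handed in; nothing more can be done
None
```

The magnifier is seated on the stand's shoulder with the button through the sleeve hole and locked against turning both ways. It was released and handed in at about 37 s, with measured forces under about 10 N and the other parts left alone.

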